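# Isolate the hood's gas for lockout

### The arm

A 6-joint arm with a two-finger parallel gripper is mounted at the origin on the work surface. World frame = base frame: x ahead of the robot, y to its left, z up, the work surface at z = 0. Lengths are in mm, angles in rad, forces in N, time in s.
With the tool pointing down it reaches from about 275 to 1000 mm from the base axis. Payload 8.4 kg.
Tool frame: the origin (TCP) lies between the finger pads; the fingertips stand 22 mm ahead of it and the grasp point (between the pads) lies 3 mm ahead of it; z points along the fingers, y is the line along which they close (so a half turn about z gives the same grasp; the last joint's range is limited). The gripper opens to 85 mm and grips with 20 to 120 N. Pads are 22 mm wide; open, the fingers measure 114 mm over their backs; the gripper's body (76 mm by 85 mm) begins 54 mm behind the grasp point. The pads swing forward as they close: fully open they stand 13 mm farther back than shut.
Start: joints at [1.289, 0.353, 1.633, -0, 1.155, -0.002], TCP at [172.601, 600.697, 253.281] pointing down, gripper open.
Joint ranges: [-2.63, 2.63], [-0.92, 2.1], [0.06, 2.66], [-1.3, 4.44], [0, 2.69], [-3.02, 3.02]. Speed limits (rad/s): [2.22, 2.22, 2.79, 3.14, 3.14, 3.14].

### API

Orientations are given as [roll, pitch, yaw] about the fixed x, y, z axes, in that order (R = Rz(yaw) Ry(pitch) Rx(roll)).
In Python, from rig import r, grab_frame gives the robot as it stands.
- The arm moves only by the shell command python3 -m inch 'ROWS' [FORCE]. ROWS is JSON, a list of rows, each a list of 7 numbers: the turn, a rotation vector about the tool's x, y, z as a fraction of full scale, then the shift along the tool's x, y, z as a fraction of full scale, then the closure, from 0 (fully open) to 1 (shut). In form: [[rx, ry, rz, dx, dy, dz, fingers], ...]. A call has 1 to 8 rows; each row shifts and turns the commanded pose from where the row before left it, along the tool's axes as they then stand; what a row does not reach is not made up. Full scale, the value 1, is 2.5 cm for a shift and pi rad for a turn. A row lasts 1/12 s, in which the tool goes at most 41.7 mm and 7.16 degrees, less where a joint would pass 70% of its speed; a pose out of reach is approached as far as the arm can. A call with a number of a shift or a turn outside -1 to 1 is refused whole. A call with a gripper value outside its range is refused whole. The fingers move at their own pace and stop on an object; FORCE is the grip in N (left out, the last holds). Time passes only in rows, so rows that do not move let the fingers close. It gives the time, the measured TCP pose, the force, the opening and the grip force at its end, in the units of the state.
- r.sense(): the state, without advancing time (a new reading comes with each control period).
- grab_frame(name): name is "scene" or "top" or "wrist"; returns a dict with "pixels" (420x560x3 uint8, red, green, blue), "z_map" (420x560 float32, mm along the optical axis (not along the pixel's ray), 0 where there is no reading), "vertical_fov" (degrees; the focal length in pixels is half the picture's height over the tangent of half this angle, whatever the lens; pixels are square), "cx", "cy" (the principal point, pixels), "dist" ([k1, k2, p1, p2, k3] as OpenCV has them; the pictures are not rectified), "cam_to_world" (4x4, takes a point from camera to world coordinates). Camera axes: x right, y down, z forward; pixel columns grow to the right and rows downward; lengths in mm; the calibration is good to about 2 mm. A picture is of the moment at which its call begins.
- r.sign_off(): hands the job in; it is judged then, once.
The state is a dict: "clock": time; "qpos": joint angles; "qvel": joint speeds; "joint_efforts": joint torques, N m; "eef_pos": TCP position; "tcp_rot": TCP orientation; "contact_force": force on the tool from outside, world axes, zero at the start; "wrist_torque": the same for the moment, N m; "opening": opening from 0.0 (shut) to 1.0 (fully open); "grasp_force": force on a finger pad.
Only numpy, scipy, OpenCV 4.12 (cv2) and the standard library are available. Lean on these libraries where they do the work, as an engineer would, in place of code of your own. Each camera call takes 0.05 s, during which the arm holds its last target. There are 200 camera calls.

### The job

The hood's gas is to be locked out for service. Swing the yellow gas isolator handle a quarter turn, clockwise seen from above, to off, so that the padlock hole in the handle lies over the hole in its red hasp tab, ready for a padlock; do not stop short or run past it. Leave the grey vacuum isolator's handle where it is.

Things in the scene. Friction and masses are not known exactly. Their poses are not given: they have to be found in the camera images.
- gas_isolator: Brass quarter-turn gas valve on a 100 x 190 mm plate bolted to the worktop. Origin: on its yellow handle's vertical pivot, at worktop level; x axis towards the red hasp tab (off), y along the pipe (on). Parts under the handle are at most 64 mm high. The handle starts 0 to 26 deg round from y, swings level, clockwise from above, past off (90 deg) to a stop at 117; no click at off. 2 N moves it; it stays.
- gas_eye (a point): Centre of the 24 mm padlock hole in the yellow handle's flat 44 mm plate, on top, 78 mm above the worktop, 80 mm from the pivot. Beyond the plate, on the line from the pivot through this point, is the grip: an upright blade 14 mm thick, 101 to 167 mm from the pivot (middle 134 mm), its underside 70 mm and top 104 mm above the worktop, clear beneath and on both sides.
- gas_hasp (a point): Centre of the 24 mm hole in the gas isolator's fixed red hasp tab (44 mm square, 6 mm thick), on its upper face, 62 mm above the worktop and 80 mm from the pivot. The handle's plate passes 8 mm above the tab.
- vac_eye (a point): Centre of the padlock hole in the grey handle of the vacuum isolator, which is of the same make and size as the gas one, with its own red hasp tab; to be left alone.

How it is judged:
By the outcome, as a careful person would: the job done as asked, in the order asked, and still so for the second after the job is handed in, with the robot touching nothing.
It also fails if it takes over 35 s, if anything falls off the work surface, if the arm or the gripper's body presses on something with over 40 N, if the wrist force passes 120 N, or if a joint passes its speed limit or range.

## Working session

There is one attempt and no reset: what is moved stays moved. The work goes in short steps, Python scripts to look and compute and a shell command to move; the robot and the scene stay as the last step left them, time stands still between calls to the robot, and variables do not carry over. Pictures are saved under pics/ and viewed, at most 10 in all, crops included, and the job is handed in when it is done.

```bash
ls; mkdir -p pics; cat > h.py <<'E'
import numpy as np, cv2, pickle
from rig import r, grab_frame
def K(f):
    h=f["pixels"].shape[0]; fl=h/2/np.tan(np.radians(f["vertical_fov"])/2)
    return np.array([[fl,0,f["cx"]],[0,fl,f["cy"]],[0,0,1.]])
def save(f,n): cv2.imwrite(n,cv2.cvtColor(f["pixels"],cv2.COLOR_RGB2BGR))
def ray(f,uv,z):
    p=cv2.undistortPoints(np.array(uv,float).reshape(-1,1,2),K(f),np.array(f["dist"],float)).reshape(-1,2)
    T=np.array(f["cam_to_world"]); d=np.c_[p,np.ones(len(p))]@T[:3,:3].T; o=T[:3,3]
    return o+d*((z-o[2])/d[:,2])[:,None]
def depth(f,uv):
    uv=np.array(uv,float).reshape(-1,2)
    p=cv2.undistortPoints(uv.reshape(-1,1,2),K(f),np.array(f["dist"],float)).reshape(-1,2)
    z=np.array([f["z_map"][int(v),int(u)] for u,v in uv]); T=np.array(f["cam_to_world"])
    return (np.c_[p,np.ones(len(p))]*z[:,None])@T[:3,:3].T+T[:3,3]
E
python3 - <<'E'
from h import *
s=r.sense(); print(s["clock"],s["eef_pos"],s["tcp_rot"],s["opening"])
for n in("top","scene"):
    f=grab_frame(n); save(f,f"pics/{n}0.png"); pickle.dump(f,open(n+"0.pkl","wb"))
    print(n,np.round(np.array(f["cam_to_world"]),2).tolist())
E
```

```text
pics
0.0 [172.4535884  600.24012612 252.54236   ] [-3.14015637e+00 -5.12314487e-06  2.86176569e+00] 0.9991264073797838
top [[-0.01, -0.99, 0.14, 379.37], [-1.0, 0.01, -0.0, 26.85], [0.0, -0.14, -0.99, 981.24], [0.0, 0.0, 0.0, 1.0]]
scene [[0.27, 0.83, -0.49, 905.47], [0.96, -0.24, 0.13, -68.74], [-0.01, -0.51, -0.86, 779.04], [0.0, 0.0, 0.0, 1.0]]
```

View pics/top0.png

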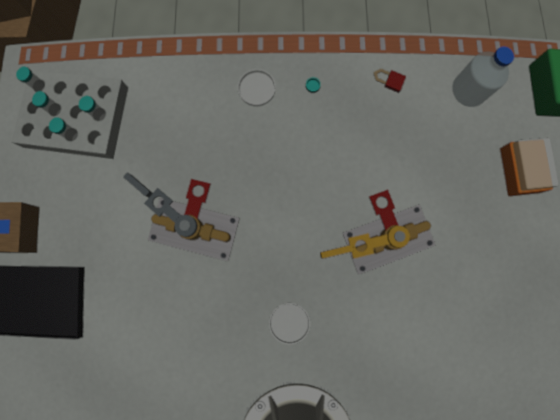

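View pics/scene0.png

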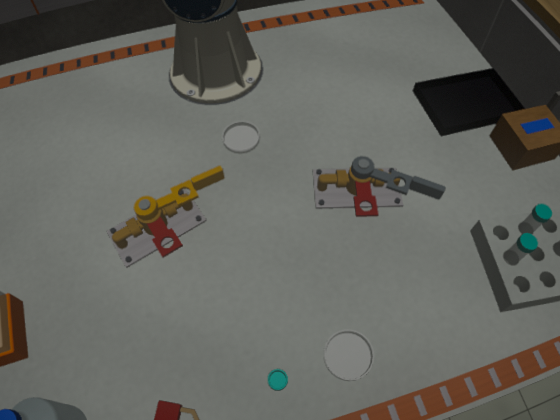

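The top view shows the gas pivot at about (399,237), its eye (361,244), grip end (322,255) and red tab hole (381,202). The grey isolator is at about (186,226) with its handle going up-left. The scene view agrees: yellow pivot (147,207), eye (184,191), grip end (222,172), tab hole (167,243).

```bash
cat >> h.py <<'E'
def hole(f,uv,w=14,z=78):
    """ellipse centre of non-coloured hole near uv"""
    hsv=cv2.cvtColor(f["pixels"],cv2.COLOR_RGB2HSV); m=(hsv[...,1]<110).astype(np.uint8)
    n,l,st,c=cv2.connectedComponentsWithStats(m,connectivity=4)
    best=[(np.hypot(*(c[i]-uv)),st[i,4],c[i]) for i in range(1,n) if 8<st[i,4]<3000]
    return min(best,key=lambda b:b[0])
E
python3 - <<'E'
from h import *
G={"top":dict(eye=(361,244),hasp=(381,202),piv=(399,237),end=(322,255)),"scene":dict(eye=(184,191),hasp=(167,243),piv=(147,207),end=(222,172))}
for n in G:
    f=pickle.load(open(n+"0.pkl","rb"))
    for k,z in(("eye",78),("hasp",62)):
        d,a,c=hole(f,G[n][k]); print(n,k,c.round(1),a,ray(f,c,z).round(1))
    print("depth piv,end",depth(f,[G[n]["piv"],G[n]["end"]]).round(0).tolist())
    hsv=cv2.cvtColor(f["pixels"],cv2.COLOR_RGB2HSV)
    y=(cv2.inRange(hsv,(20,170,120),(32,255,255)))
    cv2.imwrite(f"pics/y_{n}.png",y)
    l=cv2.connectedComponentsWithStats(y); print(l[2][1:][l[2][1:,4]>60],l[3][1:][l[2][1:,4]>60])
    x,yy=np.array(G[n]["eye"])-50
    cr=cv2.resize(f["pixels"][yy:yy+90,x-10:x+110],None,fx=5,fy=5,interpolation=cv2.INTER_CUBIC)
    cv2.imwrite(f"pics/c_{n}.png",cr[...,::-1])
E
```

```text
top eye [359.5 242.9] 54 [[ 424.9 -134.4   78. ]]
top hasp [381.5 202.1] 124 [[ 511.9 -187.7   62. ]]
depth piv,end [[435.0, -214.0, 93.0], [401.0, -54.0, 103.0]]
[[390 228  19  18  85]
 [326 235  62  22 402]] [[399.17647059 237.90588235]
 [360.36567164 245.40298507]]
scene eye [184.2 191.1] 60 [[ 418.1 -135.5   78. ]]
scene hasp [166.9 242.1] 115 [[ 512.5 -188.2   62. ]]
depth piv,end [[446.0, -210.0, 95.0], [406.0, -53.0, 95.0]]
[[191 166  31  16 136]
 [157 181  40  25 367]
 [134 197  22  18 180]] [[206.08088235 173.66911765]
 [177.19346049 194.39509537]
 [144.72222222 205.88888889]]
```

View pics/c_top.png

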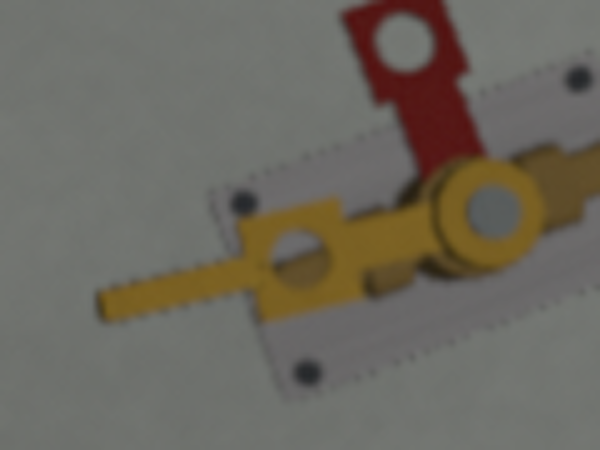

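The crop shows the handle's eye partly over the pipe (hole centre about (361.4,245.4) in the full image), the pivot screw at (399.8,236.4), and the grip tip at about (322,255).

```bash
python3 - <<'E'
from h import *
f=pickle.load(open("top0.pkl","rb"))
e=ray(f,[(361.4,245.4)],78)[0]; h=np.array([512.2,-188,62])
for z in (90,94,98):
    p=ray(f,[(399.8,236.4)],z)[0]; print(z,p.round(1),np.hypot(*(e-p)[:2]),np.hypot(*(h-p)[:2]))
p=ray(f,[(399.8,236.4)],94)[0]
a=lambda v:np.degrees(np.arctan2(v[1],v[0]))
print(e,a(e-p),a(h-p))
g=f["cam_to_world"]
E
cat > ik.txt <<'E'
E
python3 - <<'E'
from h import *
f=pickle.load(open("scene0.pkl","rb"))
x,yy=134,157
cr=cv2.resize(f["pixels"][150:240,120:240],None,fx=5,fy=5,interpolation=cv2.INTER_CUBIC)
cv2.imwrite("pics/c_scene2.png",cr[...,::-1])
E
```

```text
90 [ 436.2 -216.5   90. ] 79.96959224485686 81.18511757448763
94 [ 435.9 -215.4   94. ] 78.84840459971232 81.0483929386354
98 [ 435.7 -214.3   98. ] 77.72722461833726 80.92697940196308
[ 419.68072639 -138.22995294   78.        ] 101.88497792046026 19.75035943984141
```

View pics/c_scene2.png

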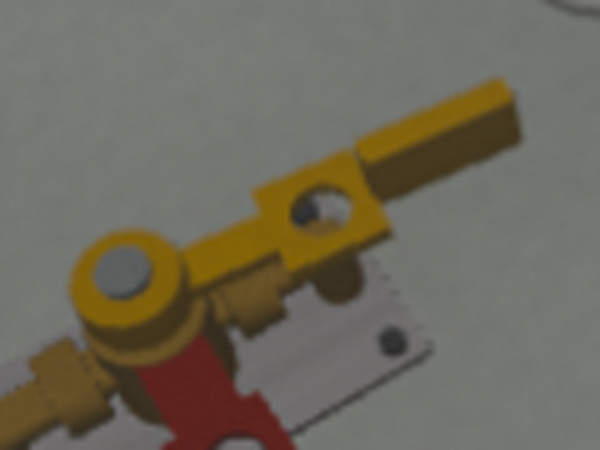

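Both views agree: pivot at about (436,-216), handle heading 102°, hasp at 20°, so a turn of about 82° (lengths 79–81 against 80). I'll grip the blade at 134 mm and swing it on the arc. First I'll cross over to the handle.

```bash
cat >> h.py <<'E'
from scipy.spatial.transform import Rotation as Ro
def plan(pts,fing):
    """rows for way-points (x,y,z,yaw deg), tool down, from the measured pose"""
    s=r.sense(); p=np.array(s["eef_pos"]); R=Ro.from_euler("xyz",s["tcp_rot"]); out=[]
    for x,y,z,w in pts:
        q=np.array([x,y,z]); R2=Ro.from_euler("xyz",[np.pi,0,np.radians(w)])
        out.append(np.r_[(R.inv()*R2).as_rotvec()/np.pi,R.inv().apply(q-p)/25,fing]); p,R=q,R2
    print("\n".join(str(o.round(3).tolist()) for o in out)); 
E
python3 - <<'E'
from h import *
a=np.array([172.5,600.2,252.5,164]); b=np.array([408,-85,200,102.])
plan([a+(b-a)*k/32 for k in range(1,33)],0)
E
```

```text
[-0.0, 0.0, 0.011, -0.522, -0.747, 0.072, 0.0]
[-0.0, -0.0, 0.011, -0.544, -0.724, 0.066, 0.0]
[0.0, -0.0, 0.011, -0.568, -0.705, 0.066, 0.0]
[-0.0, -0.0, 0.011, -0.592, -0.686, 0.066, 0.0]
[0.0, -0.0, 0.011, -0.614, -0.665, 0.066, 0.0]
[0.0, -0.0, 0.011, -0.637, -0.644, 0.066, 0.0]
[0.0, -0.0, 0.011, -0.658, -0.622, 0.066, 0.0]
[-0.0, -0.0, 0.011, -0.679, -0.6, 0.066, 0.0]
[0.0, -0.0, 0.011, -0.699, -0.576, 0.066, 0.0]
[-0.0, -0.0, 0.011, -0.718, -0.553, 0.066, 0.0]
[0.0, -0.0, 0.011, -0.736, -0.528, 0.066, 0.0]
[0.0, -0.0, 0.011, -0.753, -0.503, 0.066, 0.0]
[0.0, -0.0, 0.011, -0.77, -0.477, 0.066, 0.0]
[0.0, -0.0, 0.011, -0.786, -0.451, 0.066, 0.0]
[0.0, -0.0, 0.011, -0.8, -0.424, 0.066, 0.0]
[-0.0, -0.0, 0.011, -0.814, -0.397, 0.066, 0.0]
[-0.0, -0.0, 0.011, -0.827, -0.369, 0.066, 0.0]
[0.0, -0.0, 0.011, -0.839, -0.341, 0.066, 0.0]
[-0.0, -0.0, 0.011, -0.85, -0.312, 0.066, 0.0]
[0.0, -0.0, 0.011, -0.86, -0.283, 0.066, 0.0]
[-0.0, -0.0, 0.011, -0.869, -0.254, 0.066, 0.0]
[0.0, -0.0, 0.011, -0.877, -0.224, 0.066, 0.0]
[0.0, -0.0, 0.011, -0.885, -0.195, 0.066, 0.0]
[-0.0, -0.0, 0.011, -0.891, -0.165, 0.066, 0.0]
[0.0, -0.0, 0.011, -0.896, -0.134, 0.066, 0.0]
[0.0, -0.0, 0.011, -0.9, -0.104, 0.066, 0.0]
[-0.0, -0.0, 0.011, -0.903, -0.074, 0.066, 0.0]
[0.0, -0.0, 0.011, -0.905, -0.043, 0.066, 0.0]
[-0.0, -0.0, 0.011, -0.906, -0.012, 0.066, 0.0]
[0.0, -0.0, 0.011, -0.905, 0.018, 0.066, 0.0]
[0.0, -0.0, 0.011, -0.904, 0.049, 0.066, 0.0]
[-0.0, -0.0, 0.011, -0.902, 0.079, 0.066, 0.0]
```

```bash
python3 -m inch '[[0,0,0.011,-0.52,-0.75,0.06,0],[0,0,0.011,-0.54,-0.72,0.06,0],[0,0,0.011,-0.57,-0.7,0.06,0],[0,0,0.011,-0.59,-0.69,0.06,0],[0,0,0.011,-0.61,-0.67,0.06,0],[0,0,0.011,-0.64,-0.64,0.06,0],[0,0,0.011,-0.66,-0.62,0.06,0],[0,0,0.011,-0.68,-0.6,0.06,0]]' &&
python3 -m inch '[[0,0,0.011,-0.7,-0.58,0.06,0],[0,0,0.011,-0.72,-0.55,0.06,0],[0,0,0.011,-0.74,-0.53,0.06,0],[0,0,0.011,-0.75,-0.5,0.06,0],[0,0,0.011,-0.77,-0.48,0.06,0],[0,0,0.011,-0.79,-0.45,0.06,0],[0,0,0.011,-0.8,-0.42,0.06,0],[0,0,0.011,-0.81,-0.4,0.06,0]]' &&
python3 -m inch '[[0,0,0.011,-0.83,-0.37,0.06,0],[0,0,0.011,-0.84,-0.34,0.06,0],[0,0,0.011,-0.85,-0.31,0.06,0],[0,0,0.011,-0.86,-0.28,0.06,0],[0,0,0.011,-0.87,-0.25,0.06,0],[0,0,0.011,-0.88,-0.22,0.06,0],[0,0,0.011,-0.88,-0.2,0.06,0],[0,0,0.011,-0.89,-0.17,0.06,0]]' &&
python3 -m inch '[[0,0,0.011,-0.9,-0.13,0.06,0],[0,0,0.011,-0.9,-0.1,0.06,0],[0,0,0.011,-0.9,-0.07,0.06,0],[0,0,0.011,-0.9,-0.04,0.06,0],[0,0,0.011,-0.9,-0.01,0.06,0],[0,0,0.011,-0.9,0.02,0.06,0],[0,0,0.011,-0.9,0.05,0.06,0],[0,0,0,0,0,0,0]]'
python3 - <<'E'
from h import *
f=grab_frame("wrist"); save(f,"pics/w1.png"); pickle.dump(f,open("w1.pkl","wb"))
s=r.sense(); print(s["clock"],s["eef_pos"],np.degrees(s["tcp_rot"]),s["qpos"])
E
```

```text
clock: 0.77
eef_pos: [231.0, 427.9, 240.9]
tcp_rot: [-3.141, 0.0, 2.584]
contact_force: [-0.1, -0.1, -0.4]
opening: 0.999
grasp_force: 0.0
clock: 1.43
eef_pos: [288.4, 256.1, 229.1]
tcp_rot: [-3.141, 0.0, 2.307]
contact_force: [0.2, -0.3, 0.1]
opening: 1.0
grasp_force: 0.0
clock: 2.1
eef_pos: [344.7, 84.0, 217.2]
tcp_rot: [-3.142, -0.0, 2.031]
contact_force: [-0.1, 0.5, -0.2]
opening: 0.996
grasp_force: 0.0
clock: 2.77
eef_pos: [394.5, -67.8, 206.7]
tcp_rot: [3.141, 0.001, 1.787]
contact_force: [-0.6, 0.6, -0.3]
opening: 1.004
grasp_force: 0.0
2.8167 [393.72176888 -66.5217075  206.55696963] [-1.79980288e+02  3.31019307e-03  1.02424935e+02] [-1.70984548e-01  5.34861231e-02  2.13517568e+00 -2.25186803e-04
  9.53227489e-01 -3.87710144e-01]
```

View pics/w1.png

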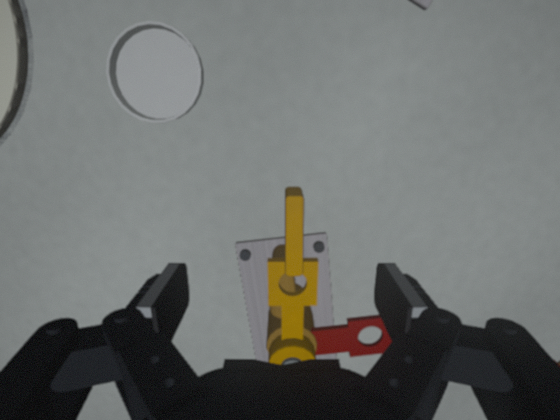

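The wrist view shows the yellow blade upright, with its tip at (293,190) and eye (293,283). The hasp hole is at (370,333).

```bash
python3 - <<'E'
from h import *
f=pickle.load(open("w1.pkl","rb"))
e=ray(f,[(293,283)],78)[0]; t=ray(f,[(293.5,194)],104)[0]; h=ray(f,[(370,333)],62)[0]
n=ray(f,[(294.5,272)],104)[0]
print(e.round(1),t.round(1),n.round(1),h.round(1))
a=lambda v:np.degrees(np.arctan2(v[1],v[0]))
print(a(t-n),np.hypot(*(t-e)[:2]))
P=np.array([436,-216]); w=102.
g=P+134*np.array([np.cos(np.radians(w)),np.sin(np.radians(w))]); print(g,a(e[:2]-P),a(t[:2]-P),np.hypot(*(t[:2]-P)))
plan([(*g,180,w)]+[(*g,180-22.25*k,w) for k in range(1,5)],0)
E
```

```text
[ 418.6 -135.1   78. ] [398.4 -50.5 104. ] [ 413.2 -110.9  104. ] [ 509. -183.   62.]
103.8063947544905 87.01509143234665
[408.13983343 -84.9282215 ] 102.12919885867302 102.80585981718652 169.76040585685658
[-0.0, 0.0, 0.002, -0.843, 0.405, 1.062, 0.0]
[0.0, 0.0, 0.0, 0.0, -0.0, 0.89, 0.0]
[0.0, 0.0, 0.0, 0.0, -0.0, 0.89, 0.0]
[0.0, 0.0, 0.0, 0.0, -0.0, 0.89, 0.0]
[0.0, 0.0, 0.0, 0.0, -0.0, 0.89, 0.0]
```

```bash
python3 -m inch '[[0,0,0.002,-0.84,0.4,0.9,0],[0,0,0,0,0,0.9,0],[0,0,0,0,0,0.9,0],[0,0,0,0,0,0.9,0],[0,0,0,0,0,0.6,0],[0,0,0,0,0,0.42,0],[0,0,0,0,0,0,0],[0,0,0,0,0,0,0]]' 30 && python3 -m inch '[[0,0,0,0,0,0,1],[0,0,0,0,0,0,1],[0,0,0,0,0,0,1],[0,0,0,0,0,0,1],[0,0,0,0,0,0,1],[0,0,0,0,0,0,1],[0,0,0,0,0,0,1],[0,0,0,0,0,0,1]]' 30
python3 - <<'E'
from h import *
P=np.array([436,-216]); w0=102.
s=r.sense(); print(s["clock"],s["eef_pos"],np.degrees(s["tcp_rot"]),s["opening"]*85,s["grasp_force"],s["contact_force"])
ang=np.linspace(102,20,21)[1:]
plan([(*(P+134*np.array([np.cos(np.radians(w)),np.sin(np.radians(w))])),s["eef_pos"][2],w) for w in ang],1)
E
```

```text
clock: 3.48
eef_pos: [407.2, -82.9, 91.1]
tcp_rot: [-3.14, -0.001, 1.785]
contact_force: [0.6, 0.1, 0.1]
opening: 1.002
grasp_force: 0.0
clock: 4.15
eef_pos: [407.9, -83.5, 91.6]
tcp_rot: [3.141, 0.0, 1.784]
contact_force: [-1.0, 1.2, 6.3]
opening: 0.155
grasp_force: 32.8
4.15 [407.94330524 -83.52308877  91.55217808] [1.79983826e+02 9.63478327e-03 1.02243913e+02] 13.21430075747005 32.84354746341705 [-1.04327816  1.191176    6.25779689]
[0.0, 0.0, 0.024, -0.072, 0.379, 0.0, 1.0]
[0.0, -0.0, 0.023, -0.014, 0.383, 0.0, 1.0]
[0.0, -0.0, 0.023, -0.014, 0.383, 0.0, 1.0]
[-0.0, -0.0, 0.023, -0.014, 0.383, 0.0, 1.0]
[0.0, -0.0, 0.023, -0.014, 0.383, 0.0, 1.0]
[0.0, -0.0, 0.023, -0.014, 0.383, 0.0, 1.0]
[0.0, -0.0, 0.023, -0.014, 0.383, 0.0, 1.0]
[-0.0, -0.0, 0.023, -0.014, 0.383, 0.0, 1.0]
[0.0, -0.0, 0.023, -0.014, 0.383, 0.0, 1.0]
[-0.0, -0.0, 0.023, -0.014, 0.383, 0.0, 1.0]
[0.0, -0.0, 0.023, -0.014, 0.383, 0.0, 1.0]
[0.0, -0.0, 0.023, -0.014, 0.383, 0.0, 1.0]
[0.0, -0.0, 0.023, -0.014, 0.383, 0.0, 1.0]
[0.0, -0.0, 0.023, -0.014, 0.383, 0.0, 1.0]
[0.0, -0.0, 0.023, -0.014, 0.383, 0.0, 1.0]
[0.0, -0.0, 0.023, -0.014, 0.383, 0.0, 1.0]
[0.0, -0.0, 0.023, -0.014, 0.383, 0.0, 1.0]
[-0.0, -0.0, 0.023, -0.014, 0.383, 0.0, 1.0]
[0.0, -0.0, 0.023, -0.014, 0.383, 0.0, 1.0]
[0.0, -0.0, 0.023, -0.014, 0.383, 0.0, 1.0]
```

Gripped at about 13 mm, so the blade is held. I'll swing it most of the way, then re-check.

```bash
python3 -m inch '[[0,0,0.023,-0.014,0.38,0,1],[0,0,0.023,-0.014,0.38,0,1],[0,0,0.023,-0.014,0.38,0,1],[0,0,0.023,-0.014,0.38,0,1],[0,0,0.023,-0.014,0.38,0,1],[0,0,0.023,-0.014,0.38,0,1],[0,0,0.023,-0.014,0.38,0,1],[0,0,0.023,-0.014,0.38,0,1]]' 
python3 - <<'E'
from h import *
P=np.array([436,-216])
s=r.sense(); print(s["clock"],s["eef_pos"],np.degrees(s["tcp_rot"]),s["contact_force"],s["wrist_torque"])
d=s["eef_pos"][:2]-P; print(np.hypot(*d),np.degrees(np.arctan2(d[1],d[0])))
E
```

```text
clock: 4.82
eef_pos: [483.9, -88.9, 91.6]
tcp_rot: [3.14, -0.001, 1.203]
contact_force: [2.7, 3.8, 3.4]
opening: 0.158
grasp_force: 33.3
4.8167 [483.94162009 -88.86185387  91.64398115] [ 1.79919665e+02 -5.11218979e-02  6.89394453e+01] [2.74015639 3.82765242 3.40195574] [ 0.44411509 -0.24082807  0.40317455]
135.87680868062014 69.339398735194
```

Low forces. I'll go on to about 24°, a few degrees short, and look.

```bash
python3 -m inch '[[0,0,0.023,-0.014,0.38,0,1],[0,0,0.023,-0.014,0.38,0,1],[0,0,0.023,-0.014,0.38,0,1],[0,0,0.023,-0.014,0.38,0,1],[0,0,0.023,-0.014,0.38,0,1],[0,0,0.023,-0.014,0.38,0,1],[0,0,0.023,-0.014,0.38,0,1],[0,0,0.023,-0.014,0.38,0,1]]' &&
python3 -m inch '[[0,0,0.023,-0.014,0.38,0,1],[0,0,0.023,-0.014,0.38,0,1],[0,0,0,0,0,0,1],[0,0,0,0,0,0,1]]'
python3 - <<'E'
from h import *
P=np.array([436,-216])
s=r.sense(); print(s["clock"],s["eef_pos"],np.degrees(s["tcp_rot"]),s["contact_force"],s["wrist_torque"])
d=s["eef_pos"][:2]-P; print(np.hypot(*d),np.degrees(np.arctan2(d[1],d[0])))
T=[]
for n in("top","scene"):
    f=grab_frame(n); pickle.dump(f,open(n+"2.pkl","wb"))
    x,y=(340,170) if n=="top" else (115,170)
    T.append(cv2.resize(f["pixels"][y:y+100,x:x+80],None,fx=5,fy=5,interpolation=cv2.INTER_CUBIC))
cv2.imwrite("pics/c2.png",np.hstack(T)[...,::-1])
E
```

```text
clock: 5.48
eef_pos: [544.7, -134.8, 91.7]
tcp_rot: [3.139, -0.003, 0.625]
contact_force: [7.4, 4.1, -1.5]
opening: 0.156
grasp_force: 33.2
clock: 5.82
eef_pos: [555.3, -151.6, 91.8]
tcp_rot: [3.138, -0.005, 0.483]
contact_force: [11.2, 2.0, -3.7]
opening: 0.157
grasp_force: 31.3
5.8167 [ 555.32515306 -151.60658553   91.75134717] [179.80357603  -0.27772455  27.65447543] [11.16233201  1.98584135 -3.67436928] [ 0.34456471 -1.29643536  0.20880704]
135.59131233094215 28.353367537948998
```

View pics/c2.png

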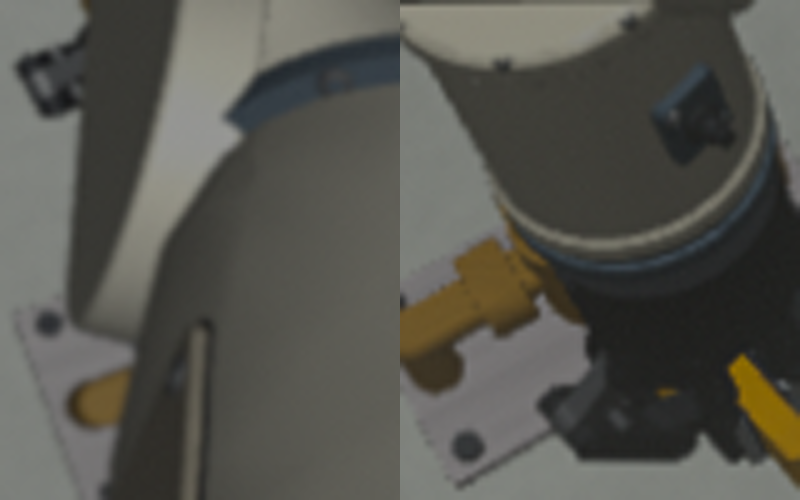

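The arm hides the handle here; it stands at about 28° and the forces are low. I'll finish the remaining 8°, release, rise and check.

```bash
python3 -m inch '[[0,0,0.015,-0.01,0.25,0,1],[0,0,0.015,-0.01,0.25,0,1],[0,0,0.013,-0.01,0.21,0,1],[0,0,0,0,0,0,1],[0,0,0,0,0,0,1]]'
python3 -m inch '[[0,0,0,0,0,0,0],[0,0,0,0,0,0,0],[0,0,0,0,0,0,0],[0,0,0,0,0,0,0],[0,0,0,0,0,0,0],[0,0,0,0,0,0,0],[0,0,0,0,0,-0.3,0],[0,0,0,0,0,-0.5,0]]'
python3 -m inch '[[0,0,0,0,0,-0.8,0],[0,0,0,0,0,-1,0],[0,0,0,0,0,-1,0],[0,0,0,0,0,-1,0],[0,0,0,0,0,-1,0],[0,0,0,0.5,0,-1,0],[0,0,0,0.5,0,0,0],[0,0,0,0,0,0,0]]'
python3 - <<'E'
from h import *
s=r.sense(); print(s["clock"],s["eef_pos"],np.degrees(s["tcp_rot"]))
f=grab_frame("wrist"); save(f,"pics/w3.png"); pickle.dump(f,open("w3.pkl","wb"))
E
```

```text
clock: 6.33
eef_pos: [562.6, -168.0, 91.8]
tcp_rot: [3.138, -0.006, 0.348]
contact_force: [13.2, -0.6, -6.9]
opening: 0.16
grasp_force: 31.0
clock: 7.0
eef_pos: [558.1, -167.1, 110.9]
tcp_rot: [-3.14, 0.002, 0.349]
contact_force: [0.2, 0.3, 0.1]
opening: 1.002
grasp_force: 0.0
clock: 7.67
eef_pos: [585.2, -158.6, 259.4]
tcp_rot: [3.139, -0.005, 0.349]
contact_force: [-1.0, 0.8, -0.9]
opening: 1.002
grasp_force: 0.0
7.6667 [ 585.23166265 -158.57167886  259.40607379] [179.82295032  -0.29593917  19.99345268]
```

View pics/w3.png

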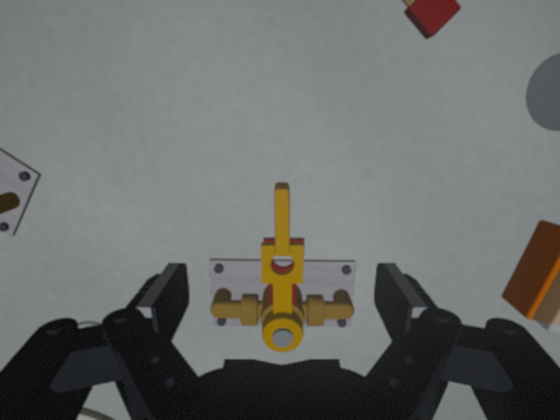

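The handle now lies over the red tab, with the eye at (282,266), the plate's bolts at (219,268), (349,269) and (342,322), and the pivot at (282,338). I'll check the angle precisely.

```bash
python3 - <<'E'
from h import *
f=pickle.load(open("w3.pkl","rb"))
g=cv2.cvtColor(f["pixels"],cv2.COLOR_RGB2GRAY); hsv=cv2.cvtColor(f["pixels"],cv2.COLOR_RGB2HSV)
B=[]
for u,v in((219,268),(349,269),(342,322),(226,322)):
    w=g[v-7:v+8,u-7:u+8].astype(float); m=np.clip(np.median(w)-25-w,0,None); yy,xx=np.mgrid[v-7:v+8,u-7:u+8]
    B.append((( m*xx).sum()/m.sum(),(m*yy).sum()/m.sum()) if m.sum() else (0,0))
b=ray(f,B,8); a=lambda v:np.degrees(np.arctan2(v[1],v[0]))
print(np.round(B,1).tolist(),b.round(1).tolist(), "long-edge far",a(b[0]-b[1])-90)
y=cv2.inRange(hsv,(18,130,60),(34,255,255))
rows=range(190,234); c=[(np.mean(np.flatnonzero(y[v,265:300])+265),v) for v in rows]
L=ray(f,c,104); k=np.polyfit(np.arange(len(L)),L[:,:2],1); print("blade",a(-k[0]),c[0],c[-1])
d=ray(f,[(282,266)],78); print(d)
cv2.imwrite("pics/c3.png",cv2.resize(f["pixels"][175:355,200:370],None,fx=3.3,fy=3.3,interpolation=cv2.INTER_CUBIC)[...,::-1])
E
```

```text
[[218.4, 267.9], [345.9, 269.3], [341.3, 322.1], [221.6, 321.0]] [[446.1, -124.8, 8.0], [500.2, -279.8, 8.0], [424.2, -306.2, 8.0], [370.2, -151.8, 8.0]] long-edge far 19.241503610862765
blade 21.00340018283068 (np.float64(281.5), 190) (np.float64(282.0), 233)
[[ 509.88499846 -188.07928624   78.        ]]
```

View pics/c3.png

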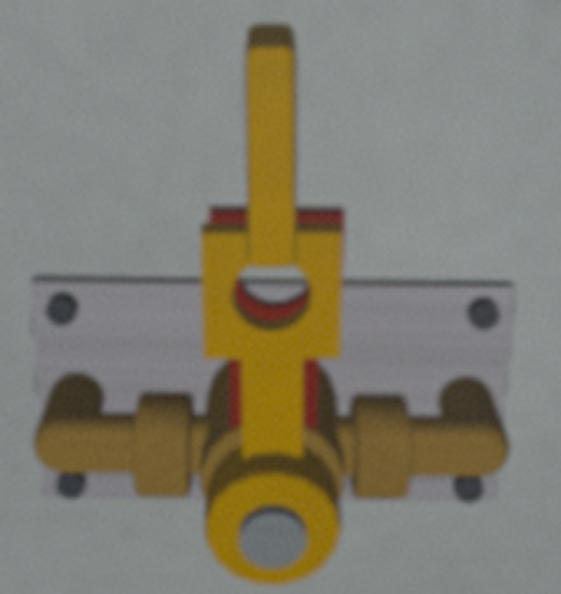

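The crop shows the tab's edges at x 211–344 and the handle plate's at 202–342, so the handle looks about 1–2 mm short. I'll quantify that.

```bash
python3 - <<'E'
from h import *
f=pickle.load(open("w3.pkl","rb"))
q=lambda u,v:((u+.5)/3.3-.5+200,(v+.5)/3.3-.5+175)
a=lambda v:np.degrees(np.arctan2(v[1],v[0]))
for zp in(93,):
    piv=ray(f,[q(273,537)],zp)[0]
pl=ray(f,[q(203,229),q(342,229)],78); tb=ray(f,[q(210.5,210),q(344,210)],62)
bl=ray(f,[q(247,55),q(295,55),q(247,250),q(296,250)],104)
for n,x in(("plate",pl),("tab",tb)):
    m=x.mean(0); print(n,x.round(1).tolist(),np.hypot(*(x[1]-x[0])[:2]),a(m-piv),np.hypot(*(m-piv)[:2]), "edge dir",a(x[0]-x[1])-90)
print("blade",a(bl[:2].mean(0)-bl[2:].mean(0)),"piv",piv)
b=ray(f,[q(62,308),q(483,313),q(468,488),q(71,484)],8)
print("bolts",a(b[0]-b[1])-90,a(b[3]-b[2])-90,a(b[0]-b[3]),a(b[1]-b[2]))
E
```

```text
plate [[525.8, -159.7, 78.0], [540.4, -199.9, 78.0]] 42.795070750693526 20.136963862905525 102.00294477764045 edge dir 19.96247695056914
tab [[526.2, -161.2, 62.0], [540.9, -201.6, 62.0]] 43.03776357622908 19.218952676176883 101.83881261209682 edge dir 19.96365049810413
blade 20.216660476810453 piv [ 437.36129439 -214.94738814   93.        ]
bolts 19.186593770695538 19.219146240621626 19.13101343194321 19.29533996843409
```

The handle is at 20.1° and the target is 19.2° (tab and bolts agree), so it is about 1° short. I'll re-grip at the 19.2° pose so that closing centres it.

```bash
python3 - <<'E'
from h import *
s=r.sense(); print(s["eef_pos"])
a=np.array([*s["eef_pos"],20]); b=np.array([563.6,-170.5,120,19.2])
plan([a+(b-a)*k/6 for k in range(1,7)],0)
E
```

```text
[ 583.40434932 -158.5856896   257.59486993]
[0.0, -0.001, 0.001, -0.153, 0.028, 0.917, 0.0]
[0.0, -0.0, 0.001, -0.151, 0.03, 0.917, 0.0]
[0.0, -0.0, 0.001, -0.151, 0.03, 0.917, 0.0]
[-0.0, -0.0, 0.001, -0.151, 0.031, 0.917, 0.0]
[0.0, -0.0, 0.001, -0.151, 0.031, 0.917, 0.0]
[0.0, -0.0, 0.001, -0.151, 0.031, 0.917, 0.0]
```

```bash
python3 -m inch '[[0,0,0.001,-0.15,0.03,0.92,0],[0,0,0.001,-0.15,0.03,0.92,0],[0,0,0.001,-0.15,0.03,0.92,0],[0,0,0.001,-0.15,0.03,0.92,0],[0,0,0,-0.15,0.03,0.92,0],[0,0,0,-0.15,0.03,0.92,0],[0,0,0,0,0,0,0],[0,0,0,0,0,0,0]]'
python3 - <<'E'
from h import *
s=r.sense(); print(s["clock"],s["eef_pos"],np.degrees(s["tcp_rot"]))
plan([(563.6,-170.5,106,19.2),(563.6,-170.5,92,19.2)],0)
E
```

```text
clock: 8.38
eef_pos: [561.0, -170.3, 117.0]
tcp_rot: [-3.139, 0.003, 0.336]
contact_force: [-0.2, 1.2, 0.8]
opening: 0.996
grasp_force: 0.0
8.3833 [ 561.0489769  -170.31924166  116.97870279] [-179.85879526    0.19957256   19.23284863]
[-0.001, 0.001, 0.0, 0.095, 0.042, 0.439, 0.0]
[0.0, 0.0, 0.0, 0.0, -0.0, 0.56, 0.0]
```

```bash
python3 -m inch '[[0,0,0,0.05,0.04,0.44,0],[0,0,0,0,0,0.56,0],[0,0,0,0,0,0,0],[0,0,0,0,0,0,0]]'
python3 -m inch '[[0,0,0,0,0,0,1],[0,0,0,0,0,0,1],[0,0,0,0,0,0,1],[0,0,0,0,0,0,1],[0,0,0,0,0,0,1],[0,0,0,0,0,0,1],[0,0,0,0,0,0,1],[0,0,0,0,0,0,1]]'
python3 - <<'E'
from h import *
s=r.sense(); print(s["clock"],s["eef_pos"],np.degrees(s["tcp_rot"]),s["contact_force"],s["opening"]*85)
d=s["eef_pos"][:2]-np.array([437.4,-215]); print(np.degrees(np.arctan2(d[1],d[0])))
E
```

```text
clock: 8.72
eef_pos: [564.5, -171.1, 93.6]
tcp_rot: [-3.142, 0.0, 0.336]
contact_force: [0.7, -0.2, 0.5]
opening: 1.003
grasp_force: 0.0
clock: 9.38
eef_pos: [564.4, -171.0, 93.6]
tcp_rot: [-3.141, -0.0, 0.335]
contact_force: [-1.5, 2.0, 5.2]
opening: 0.161
grasp_force: 32.3
9.3833 [ 564.41669328 -171.00374803   93.60117523] [-1.79990447e+02 -2.04951960e-02  1.92151804e+01] [-1.48283854  1.9706759   5.20435906] 13.654491206258216
19.105146847425583
```

Now 19.1–19.2°. I'll release, rise and check from the same view.

```bash
python3 -m inch '[[0,0,0,0,0,0,0],[0,0,0,0,0,0,0],[0,0,0,0,0,0,0],[0,0,0,0,0,0,0],[0,0,0,0,0,0,0],[0,0,0,0,0,0,0],[0,0,0,0,0,-0.3,0],[0,0,0,0,0,-0.5,0]]'
python3 -m inch '[[0,0,0,0,0,-0.8,0],[0,0,0,0,0,-1,0],[0,0,0,0,0,-1,0],[0,0,0,0,0,-1,0],[0,0,0,0.2,0,-1,0],[0,0,0,0.5,0,-1,0],[0,0,0,0,0,0,0],[0,0,0,0,0,0,0]]'
python3 - <<'E'
from h import *
s=r.sense(); print(s["clock"],s["eef_pos"],np.degrees(s["tcp_rot"]))
f=grab_frame("wrist"); pickle.dump(f,open("w4.pkl","wb"))
cv2.imwrite("pics/c4.png",cv2.resize(f["pixels"][175:355,200:370],None,fx=3.3,fy=3.3,interpolation=cv2.INTER_CUBIC)[...,::-1])
E
```

```text
clock: 10.05
eef_pos: [563.4, -170.9, 112.9]
tcp_rot: [-3.14, 0.002, 0.336]
contact_force: [-0.9, -0.1, 0.5]
opening: 1.001
grasp_force: 0.0
clock: 10.72
eef_pos: [582.1, -165.5, 261.1]
tcp_rot: [3.139, -0.004, 0.336]
contact_force: [-0.3, 0.0, -0.3]
opening: 1.001
grasp_force: 0.0
10.7167 [ 582.05508201 -165.48217327  261.06068867] [179.84844718  -0.2120323   19.27616546]
```

View pics/c4.png

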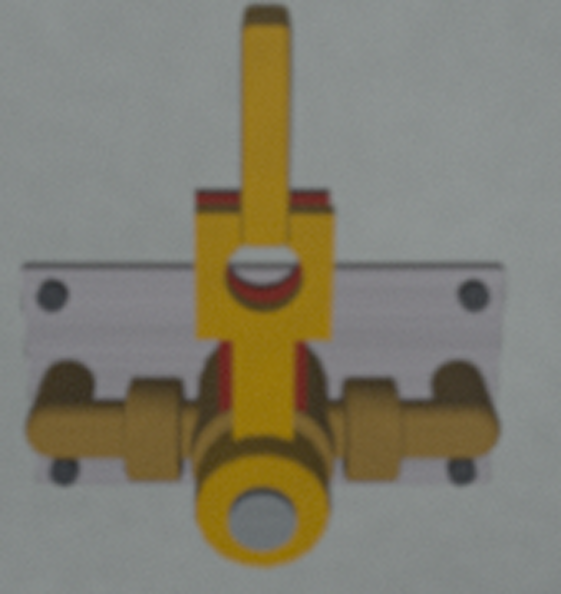

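The bolts are now level (y 295 on both sides). The tab's edges are at 196–329 and the plate's at 196–333, nearly concentric. One numeric check.

```bash
python3 - <<'E'
from h import *
f=pickle.load(open("w4.pkl","rb"))
q=lambda u,v:((u+.5)/3.3-.5+200,(v+.5)/3.3-.5+175)
a=lambda v:np.degrees(np.arctan2(v[1],v[0]))
piv=ray(f,[q(262.5,520)],93)[0]
pl=ray(f,[q(196,210),q(333,210)],78).mean(0); tb=ray(f,[q(196,192),q(329,192)],62).mean(0)
bl=ray(f,[q(243,35),q(290,35),q(241,235),q(290,235)],104)
b=ray(f,[q(52,295),q(473,295),q(461,470),q(64,470)],8)
print(a(pl-piv),a(tb-piv),"blade",a(bl[:2].mean(0)-bl[2:].mean(0)),"bolts",a(b[0]-b[1])-90,a(b[3]-b[2])-90,a(b[0]-b[3]),a(b[1]-b[2]))
# colour-mask check: plate/tab edges by mask
hsv=cv2.cvtColor(f["pixels"],cv2.COLOR_RGB2HSV)
s=f["pixels"].astype(float)
for v,z in((233,62),(234,62),(240,78),(243,78),(246,78)):
    row=s[v,:,0]-s[v,:,2]; seg=row[245:315]; t=(seg.max()+np.median(row[200:240]))/3
    i=np.flatnonzero(seg>t); 
    lo,hi=i[0],i[-1]
    l=lo-(seg[lo]-t)/(seg[lo]-seg[lo-1]); h=hi+(seg[hi]-t)/(seg[hi]-seg[hi+1])
    m=ray(f,[(l+245,v),(h+245,v)],z); print(v,round(l+245,2),round(h+245,2),np.hypot(*(m[1]-m[0])[:2]).round(1),a(m.mean(0)-piv).round(2))
E
```

```text
18.8958465663769 19.270232560271708 blade 19.006568792316262 bolts 19.257901569611192 19.232695197954286 19.159515198216624 19.26878584494199
233 271.87 287.8 16.9 18.89
234 259.5 298.33 41.4 19.44
240 258.51 300.85 43.1 18.96
243 258.44 301.0 43.4 18.93
246 258.47 300.97 43.5 18.92
```

The handle is at 18.9–19.0° and off is at 19.25°, which puts the eye about 0.4 mm from centre. That is within measurement noise, and the arm is clear.

```bash
python3 -c "
from rig import r
print(r.sign_off())"
```

```text
the job is handed in; nothing more can be done
None
```

The yellow gas handle is swung clockwise to off, with its padlock hole measured about 0.4 mm (0.3° past) from the red hasp hole; the arm never went near the grey vacuum handle after crossing high above it, and the job is handed in with the gripper clear.

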